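# Set the grease feeder's thumbwheel and start it

### The arm

A 7-joint arm with a two-finger parallel gripper is mounted at the origin on a cart in front of the work surface, level with it; the furniture and walls round the work are solid. World frame = base frame: x ahead of the robot, y to its left, z up, the work surface at z = 0. Lengths are in m, angles in rad, forces in N, time in s.
With the tool pointing down it reaches from about 0.425 to 0.925 m from the base axis. Payload 6.8 kg.
Tool frame: the origin (TCP) lies on the front face of the gripper's body, between the roots of the fingers; the fingertips stand 73 mm ahead of it and the grasp point (between the pads) lies 54 mm ahead of it (env.nose_length is the distance from the TCP to the fingertips, in m); z points along the fingers, y is the line along which they close (so a half turn about z gives the same grasp; the last joint's range is limited). The gripper opens to 85 mm and grips with 20 to 120 N. Pads are 22 mm wide; open, the fingers measure 114 mm over their backs; the gripper's body (76 mm by 85 mm) begins 54 mm behind the grasp point. The pads swing forward as they close: fully open they stand 13 mm farther back than shut.
Start: joints at [1.011, 0.477, 0.022, 1.555, -0.011, 1.109, -0.083], TCP at [0.295, -0.607, 0.304] pointing down, gripper open.
Joint ranges: [-2.96, 2.96], [-0.34, 2.1], [-1.41, 1.46], [0.24, 2.44], [-1.37, 4.51], [0.17, 1.92], [-2.96, 2.96]. Speed limits (rad/s): [2.39, 2.39, 3.14, 3.14, 3.14, 3.14, 3.14].

### API

Orientations are given as a unit quaternion [w, x, y, z].
In Python, from cell import env, kin, camera, calibration, job gives the robot as it stands. The module is installed in compiled form; this text tells all that it offers. Calls block until the motion is done:
- env.reach(position, orientation): joint-space move of the TCP to a pose.
- env.movel(position, velocity=0.15, rot=None, stop_force=None): straight line of the TCP; rot=None keeps the orientation; velocity is the mean speed in m/s. With stop_force (N) it stops when the force on the tool has changed by that much, and returns True; else False.
- env.goto_joints(angles): joint-space move.
- env.grip(opening, f_grip=None): finger opening in m; f_grip is the grip in N (None keeps the last); returns when the fingers have stopped.
- env.dwell(seconds).
- kin.inverse_kinematics(position, orientation): joint angles nearest the present ones, or None.
- env.get_state(): the state.
- camera(name): name is "scene" or "top"; returns (picture, depth): 420x560x3 uint8, blue, green, red; 420x560 float32, m along the optical axis (not along the pixel's ray), 0 where there is no reading.
- calibration(name): a dict with "fx", "fy", "cx", "cy" (pixels), "rvec" (rotation vector, rad) and "tvec" (3), from world to camera coordinates, as OpenCV has them. Camera axes: x right, y down, z forward; pixel columns grow to the right and rows downward; lengths in m; the calibration is good to about 2 mm. A picture is of the moment at which its call begins. calibration takes no time and is no camera call.
A pose or a line that the arm cannot do raises env.PlanningError and nothing moves.
- job.job_done(): hands the job in; it is judged then, once.
The state is a dict: "time": time; "qpos": joint angles; "joint_velocities": joint speeds; "joint_torque": joint torques, N m; "tcp_pos": TCP position; "orientation": TCP orientation; "force": force on the tool from outside, world axes, zero at the start; "torque": the same for the moment, N m; "opening": finger opening in m; "gripper_force": force on a finger pad.
Only numpy, scipy, OpenCV 4.12 (cv2) and the standard library are available. Lean on these libraries where they do the work, as an engineer would, in place of code of your own. Each camera call takes 0.05 s, during which the arm holds its last target. There are 200 camera calls.

### The job

The automatic grease feeder has to be set before it goes on the skimmer. With a fingertip, and without gripping anything, flick its black star-shaped thumbwheel onward click by click in the direction of the yellow arrow (clockwise seen from above) until the red lobe stands at the white pointer, not a click further; then press the green start button fully down and let it come up again. Work gently, and leave the things lying about where they are.

Things in the scene. Friction and masses are not known exactly. Their poses are not given: they have to be found in the camera images.
- feeder: grease feeder, fixed to the table: grey housing 120 (x) x 210 (y) x 40 mm high, on a foot plate. Origin on the table straight under the thumbwheel's axis; x points to its rear, y to its left (seen from its front), z up. The housing's top covers x -40 to +80 mm, y -75 to +135 mm. An amber cartridge lies along its rear at x 81 to 143 mm, at most 65 mm high. The white pointer stands 60 to 80 mm behind the wheel axis at y 0, up to 57 mm high.
- wheel_axis (a point): centre of the thumbwheel, on its upright axis, 53 mm above the table (half the height of the lobes); axes as the feeder's. The wheel is a black disc of 36 mm radius with nine lobes out to 56 mm radius, 12 mm wide with round ends, 40 degrees apart, 45 to 61 mm above the table; a low cap and shaft end on the hub reach 67 mm. The front of the wheel sticks out 16 mm over the housing's front face (x = -40 mm), so a fingertip can come down in front of it.
- thumbwheel (a joint): angle of the thumbwheel in rad, growing clockwise seen from above (the lobes at the front move to +y of the feeder). 0: the red lobe stands at the pointer, towards +x of the feeder. It clicks every 40 degrees (0.698 rad) and a spring pulls it to the nearest click; getting over to the next takes about 2 to 4 N at a lobe's end. At the start it stands one to four clicks short of 0. At each click two lobes stand 20 degrees either side of straight front (-x of the feeder).
- red_lobe (a point): outer end of the one red lobe, 56 mm from the wheel's axis, half-way up
- start_top (a point): centre of the top of the green start button, 15 mm radius, in a black housing on top of the feeder, 103 mm left (+y) of the wheel's axis
- start (a joint): how far the start button is pressed, m: 0 up, 0.006 fully down, at about 5 N; a spring lifts it again
- grease_tin: green and yellow tin, 87 mm across, 68 mm high, loose, left of the feeder; origin under its centre; leave alone
- bolt: steel bolt, 75 x 22 x 19 mm, loose, right of the feeder; leave alone
- torch: black pocket torch lying on its side, 134 x 33 x 33 mm, loose, farther left; leave alone
- threadlock: small red bottle with a black nozzle, standing, 33 mm across, 92 mm high, loose, farther right; leave alone
- tape_measure: yellow tape measure, 36 x 88 x 66 mm, loose; leave alone

How it is judged:
On the way, in this order (a step that is already met when the one before it is completed fails the run):
1. the red lobe stands at the pointer, settled in its click, with the fingers off the wheel (value of joint thumbwheel between -0.15 and 0.15 rad and contact force between the fingers and thumbwheel below 0.2 N), for 0.2 s.
2. the start button is pressed down (value of joint start above 0.0045 m and value of joint thumbwheel between -0.2 and 0.2 rad), for 0.05 s.
At the end, for the whole second after the job is handed in: the thumbwheel rests within 0.15 rad of the click at which the red lobe stands at the pointer, and the start button, after being pressed at least 4.5 mm down, is up again (within 1.5 mm) (value of joint thumbwheel between -0.15 and 0.15 rad and velocity of joint thumbwheel between -0.1 and 0.1 rad/s and value of joint start below 0.0015 m); the robot touches nothing.
It fails at once if the wheel is run more than half a click past the pointer (value of joint thumbwheel above 0.42 rad).
It fails at once if the wheel is turned round the wrong way (back beyond four clicks short of the pointer) (value of joint thumbwheel below -3.3 rad).
It fails at once if the start button is pressed while the red lobe is not at the pointer (value of joint start above 0.003 m and (value of joint thumbwheel below -0.3 rad or value of joint thumbwheel above 0.3 rad)).
It fails at once if the wheel is pinched or forced (more than 30 N), or the feeder or its button pressed hard (more than 60 N) (contact force between the fingers and thumbwheel above 30 N or contact force between the fingers and feeder above 60 N).
It fails at once if a bystander is moved by more than 20 mm (distance of any of grease_tin, bolt, torch, threadlock, tape_measure from where it was at the start of the episode above 0.02 m).
It also fails if it takes over 51 s, if anything falls off the work surface, if the arm or the gripper's body presses on something with over 40 N, if the wrist force passes 120 N, or if a joint passes its speed limit or range.

## Working session

There is one attempt and no reset: what is moved stays moved. The work goes in short steps, each a Python script; the robot and the scene stay as the last script left them, time stands still between calls to the robot, and variables do not carry over. Pictures are saved under pics/ and viewed, at most 10 in all, crops included, and the job is handed in when it is done.

```bash
mkdir -p pics
python3 - <<'E'
from cell import env, camera, calibration
import cv2, numpy as np
for n in ("scene","top"):
    p,d=camera(n); cv2.imwrite(f"pics/{n}0.png",p); np.savez(f"pics/{n}0.npz",p=p,d=d)
    c=calibration(n); print(n,c); R=cv2.Rodrigues(np.array(c["rvec"],float))[0]; print("cam",-R.T@np.array(c["tvec"]).ravel())
s=env.get_state(); print(s["time"],s["tcp_pos"],s["orientation"],s["opening"],s["force"],env.nose_length)
E
```

```text
scene {'fx': 384.84975711436437, 'fy': 384.84975711436437, 'cx': 277.44405652493015, 'cy': 202.11250350145013, 'rvec': array([ 1.35958099, -2.23751698,  0.85738362]), 'tvec': array([0.24534496, 0.39788956, 1.08134273])}
cam [-0.27836998  0.40644645  1.07010457]
top {'fx': 442.3944035819097, 'fy': 442.3944035819097, 'cx': 281.6610605120149, 'cy': 210.4731183637145, 'rvec': array([ 2.11819191, -2.15901818,  0.11852608]), 'tvec': array([0.04051597, 0.51570792, 1.20677847])}
cam [3.47096541e-01 3.40614926e-04 1.26626789e+00]
0.1 [ 0.29449885 -0.60692612  0.30303071] [-7.65897820e-04  9.74591863e-01  2.23986718e-01 -2.54452420e-04] 0.08548595171747124 [-0.43693609  0.34034327 -0.34797353] 0.0726
```

View pics/top0.png

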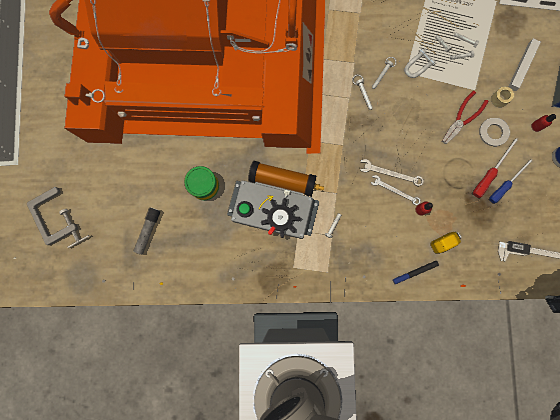

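View pics/scene0.png

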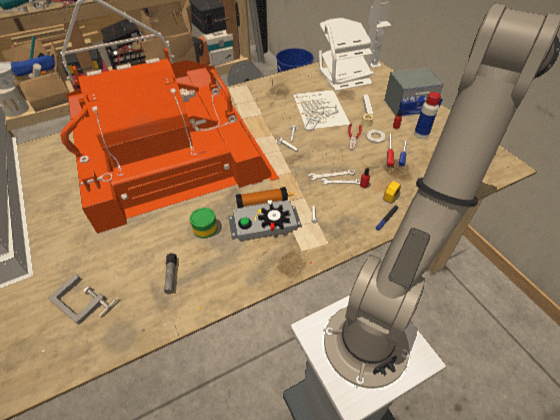

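The top view shows the wheel hub at about (281,217), the red lobe at (271,231) pointing front-left, and the green button at (245,209). The scene view shows the wheel at about (274,216). Next I'll measure these in both views.

```bash
cat > h.py <<'E'
import numpy as np, cv2
from cell import calibration
def cam(n):
    c=calibration(n); R=cv2.Rodrigues(np.array(c["rvec"],float))[0]; t=np.array(c["tvec"],float).ravel()
    K=np.array([[c["fx"],0,c["cx"]],[0,c["fy"],c["cy"]],[0,0,1]]); return K,R,t
def onplane(n,uv,z):
    K,R,t=cam(n); C=-R.T@t; d=R.T@np.linalg.inv(K)@np.array([*uv,1]); return C+d*(z-C[2])/d[2]
def tri(a,b):
    P=[K@np.c_[R,t] for K,R,t in (cam("scene"),cam("top"))]
    X=cv2.triangulatePoints(P[0],P[1],np.array(a,float).reshape(2,1),np.array(b,float).reshape(2,1)).ravel(); return X[:3]/X[3]
def blob(p,kind,box):
    h=cv2.cvtColor(p,cv2.COLOR_BGR2HSV); H,S,V=[h[...,i].astype(int) for i in range(3)]
    m={"green":(H>40)&(H<85)&(S>110)&(V>50),"red":((H<6)|(H>174))&(S>150)&(V>90),"black":(V<55),"white":(S<40)&(V>170),"yellow":(H>20)&(H<35)&(S>150)&(V>90)}[kind]
    x0,y0,x1,y1=box; k=np.zeros_like(m); k[y0:y1,x0:x1]=m[y0:y1,x0:x1]; v,u=np.nonzero(k)
    return k,(u.mean(),v.mean()) if len(u) else None,len(u)
E
cat > m.py <<'E'
from h import *
B={"scene":(226,190,305,245),"top":(225,170,325,245)}
T={}
for n in B:
    z=np.load(f"pics/{n}0.npz"); p,d=z["p"],z["d"]
    K,R,t=cam(n)
    for k in ("green","red","white","yellow"):
        m,c,N=blob(p,k,B[n]); T[n,k]=c
        if c:
            dd=np.median(d[m]); w=R.T@(np.linalg.inv(K)@np.array([*c,1])*dd-t); print(n,k,np.round(c,1),N,"depth pt",w.round(4))
    x0,y0,x1,y1=B[n]; s=6
    cv2.imwrite(f"pics/{n}c.png",cv2.resize(p[y0:y1,x0:x1],None,fx=s,fy=s,interpolation=cv2.INTER_CUBIC))
for k in ("green","red"): print(k,tri(T["scene",k],T["top",k]).round(4))
E
python3 m.py
```

```text
scene green [244.1 221.3] 61 depth pt [0.5179 0.1364 0.0602]
scene red [271.8 225.8] 28 depth pt [0.458  0.0611 0.0588]
scene white [256.9 217.8] 443 depth pt [0.5216 0.0875 0.0475]
scene yellow [258.1 212.5] 15 depth pt [0.5487 0.0705 0.039 ]
top green [244.  208.1] 94 depth pt [0.5218 0.1339 0.0612]
top red [271.  230.3] 35 depth pt [0.4589 0.0601 0.0606]
top white [278.3 213.3] 243 depth pt [0.505  0.0394 0.0634]
top yellow [266.3 200.1] 32 depth pt [0.5459 0.0732 0.0414]
green [0.5229 0.1347 0.0538]
red [0.4592 0.0604 0.0569]
```

View pics/topc.png

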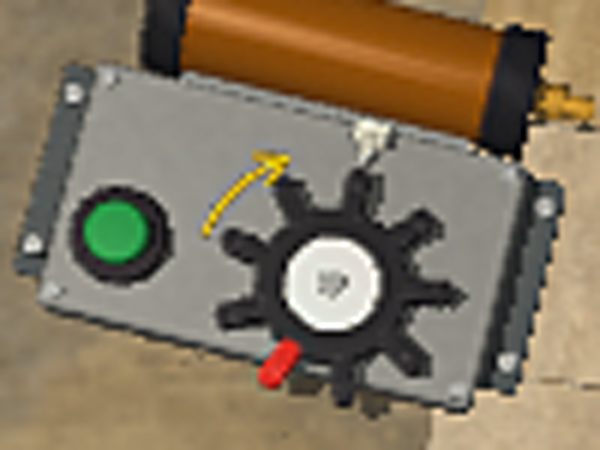

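View pics/scenec.png

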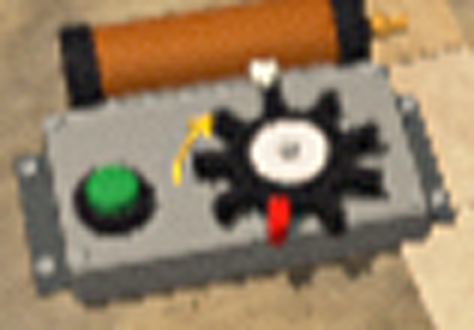

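The crops confirm it: the red lobe is 20° left of straight front, so the wheel is four clicks short. The hub disc is at top (280.5,217.3) and scene (274.3,215). The pointer is behind it at top (287,193).

```bash
cat > m2.py <<'E'
from h import *
hub={}; 
for n,b in {"scene":(266,207,283,224),"top":(271,207,291,228)}.items():
    z=np.load(f"pics/{n}0.npz"); m=blob(z["p"],"white",b)[0].astype(np.uint8)
    N,l,s,c=cv2.connectedComponentsWithStats(m); i=1+s[1:,4].argmax(); cn=cv2.findContours((l==i).astype(np.uint8),0,2)[0][0]
    hub[n]=cv2.fitEllipse(cn)[0]; print(n,hub[n],s[i])
H=tri(hub["scene"],hub["top"]); print("hub",H)
Ht=onplane("top",hub["top"],.064);Hs=onplane("scene",hub["scene"],.064); print(Ht,Hs)
w=(Ht+Hs)/2
b=(onplane("top",(244,208.1),.060)+onplane("scene",(244.1,221.3),.060))/2
r=(onplane("top",(271,230.3),.060)+onplane("scene",(271.8,225.8),.060))/2
print("button",b,"red",r)
for q,nm,off in((b,"btn",90),(r,"red",160)):
    v=(q-w)[:2]; print(nm,np.hypot(*v),"yaw",np.degrees(np.arctan2(v[1],v[0]))-off)
# housing edges from top: depth plane at z=.04
z=np.load("pics/top0.npz"); K,R,t=cam("top"); d=z["d"]; vv,uu=np.mgrid[:420,:560]
X=np.stack([(uu-K[0,2])/K[0,0]*d,(vv-K[1,2])/K[1,1]*d,d],-1); W=(X-t)@R
m=((W[...,2]>.03)&(W[...,2]<.05)).astype(np.uint8); k=np.zeros_like(m); k[170:245,225:325]=m[170:245,225:325]; k=cv2.morphologyEx(k,cv2.MORPH_CLOSE,np.ones((9,9)))
N,l,s,c=cv2.connectedComponentsWithStats(k); i=1+s[1:,4].argmax()
rect=cv2.minAreaRect(W[l==i][:,:2].astype(np.float32)*1000); print(rect)
E
python3 m2.py
```

```text
scene (273.91009521484375, 214.8177490234375) [268 211  12   9  79]
top (279.7167053222656, 216.913330078125) [273 210  15  15 173]
hub [0.4946423  0.03522796 0.06333582]
[0.49480753 0.03560106 0.064     ] [0.49377091 0.03497621 0.064     ]
button [0.51999915 0.13512256 0.06      ] red [0.45789088 0.06093408 0.06      ]
btn 0.10309128341950113 yaw -14.441419361169707
red 0.04452558862547408 yaw -15.167659580927477
((484.2308349609375, 69.66273498535156), (210.2628173828125, 229.22715759277344), 75.0525894165039)
```

The checks hold: the hub is at (0.4945, 0.035), the button is 103.1 mm away as specified, and yaw is about -14.7°. I'll keep the gripper open and use its right finger in the front gap, so I'm moving to hover and checking the finger geometry there.

```bash
cat >> h.py <<'E'
W0=np.array([.4945,.0353]); YAW=np.radians(-14.7); c_,s_=np.cos(YAW),np.sin(YAW)
def loc(x,y,z): return [*(W0+np.array([c_*x-s_*y,s_*x+c_*y])),z]   # feeder -> world
Q=[0,np.cos(YAW/2),np.sin(YAW/2),0]
E
python3 - <<'E'
from h import *
from cell import env,camera
env.reach(loc(-58.5e-3,49e-3,.25),Q)
env.movel(loc(-58.5e-3,49e-3,.145),.15)
s=env.get_state(); print(s["time"],s["tcp_pos"],loc(-58.5e-3,49e-3,.145),s["force"])
for n in("scene","top"):
    p,d=camera(n); np.savez(f"pics/{n}1.npz",p=p,d=d)
    cv2.imwrite(f"pics/{n}1.png",cv2.resize(p[150:260,210:340],None,fx=5,fy=5,interpolation=cv2.INTER_CUBIC))
E
```

```text
3.5167 [0.45081215 0.09770735 0.14551801] [np.float64(0.4503489757472667), np.float64(0.0975409596442291), 0.145] [ 0.51668628  1.06196609 -0.46285005]
```

View pics/scene1.png

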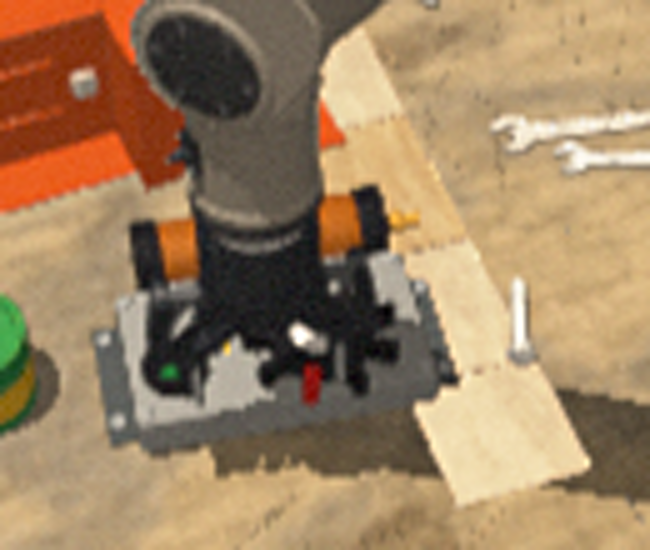

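The view shows the left finger tip at crop (160,375) and the right one at about (355,390), with the wheel still in its place. I'll use depth to get the tip height and thickness.

Run:
```python
from h import *
for n in("scene","top"):
    z=np.load(f"pics/{n}1.npz"); K,R,t=cam(n); d=z["d"]; vv,uu=np.mgrid[:420,:560]
    X=np.stack([(uu-K[0,2])/K[0,0]*d,(vv-K[1,2])/K[1,1]*d,d],-1); W=(X-t)@R
    L=np.stack([c_*(W[...,0]-W0[0])+s_*(W[...,1]-W0[1]),-s_*(W[...,0]-W0[0])+c_*(W[...,1]-W0[1]),W[...,2]],-1)*1000
    for sg in(-1,1):
        m=(d>0)&(L[...,2]>72)&(L[...,2]<150)&(abs(L[...,0]+58)<30)&(sg*(L[...,1]-49)>25)&(abs(L[...,1]-49)<75)
        P=L[m]; print(n,sg,len(P)); P=P[P[:,2].argsort()]; print(P[:22].round(0).tolist())
```

```text
scene -1 103
[[-63.0, 5.0, 85.0], [-68.0, 3.0, 86.0], [-68.0, -0.0, 90.0], [-66.0, -4.0, 92.0], [-64.0, 6.0, 92.0], [-64.0, -8.0, 94.0], [-48.0, 6.0, 94.0], [-72.0, 4.0, 96.0], [-69.0, 3.0, 97.0], [-70.0, 0.0, 97.0], [-66.0, -4.0, 97.0], [-65.0, 6.0, 98.0], [-68.0, 3.0, 101.0], [-50.0, 6.0, 101.0], [-66.0, -4.0, 101.0], [-66.0, -7.0, 102.0], [-72.0, 1.0, 105.0], [-49.0, 6.0, 105.0], [-65.0, -4.0, 105.0], [-67.0, 6.0, 106.0], [-67.0, -7.0, 107.0], [-69.0, 3.0, 107.0]]
scene 1 108
[[-69.0, 96.0, 88.0], [-69.0, 93.0, 91.0], [-64.0, 98.0, 92.0], [-65.0, 102.0, 94.0], [-72.0, 96.0, 96.0], [-64.0, 104.0, 99.0], [-67.0, 95.0, 100.0], [-66.0, 98.0, 100.0], [-72.0, 93.0, 100.0], [-72.0, 96.0, 102.0], [-68.0, 102.0, 103.0], [-70.0, 92.0, 103.0], [-66.0, 101.0, 105.0], [-69.0, 92.0, 106.0], [-66.0, 104.0, 106.0], [-69.0, 98.0, 108.0], [-66.0, 97.0, 109.0], [-65.0, 104.0, 110.0], [-68.0, 91.0, 110.0], [-73.0, 95.0, 112.0], [-70.0, 95.0, 114.0], [-64.0, 103.0, 114.0]]
top -1 0
[]
top 1 0
[]
```

The tip is at z≈85 mm, 60 mm ahead of the TCP as expected. The finger spans y −8 to +6, which fits the gap. First click:

```bash
cat >> h.py <<'E'
from cell import env,camera
ZL,ZH=.109,.131; RC=.049
def cen(psi,z):   # tool centre so that the finger's leading inner corner is at radius RC, angle psi left of front
    a=np.radians(psi); return loc(-RC*np.cos(a)-.011,RC*np.sin(a)-.007+.049,z)
def click():
    env.movel(cen(8.2,ZH),.1)
    if env.movel(cen(8.2,ZL),.04,stop_force=5): print("blocked going down",env.get_state()["tcp_pos"]); env.movel(cen(8.2,ZH)); return False
    for p in (20,30,38,43):
        if env.movel(cen(p,ZL),.03,stop_force=14): print("hard at",p); break
        print(p,np.round(env.get_state()["force"],1))
    env.movel(cen(43,ZH),.06)
    return True
def red(tag):
    p,d=camera("top"); np.savez(f"pics/{tag}.npz",p=p,d=d); cv2.imwrite(f"pics/{tag}.png",cv2.resize(p[150:260,210:340],None,fx=5,fy=5,interpolation=cv2.INTER_CUBIC))
    for n,q in(("top",p),("scene",camera("scene")[0])):
        m,c,N=blob(q,"red",{"top":(255,190,310,245),"scene":(255,195,300,245)}[n])
        if c: v=onplane(n,c,.06)[:2]-W0; print(n,"red",N,"r",np.hypot(*v).round(3),"theta deg",((np.degrees(YAW-np.arctan2(v[1],v[0]))+270)%360-270).round(1))
    print("t",env.get_state()["time"])
E
python3 - <<'E'
from h import *
click(); red("c1")
E
```

```text
20 [-0.8 -1.8  0.1]
30 [0.2 0.1 0.2]
38 [-0.5  0.3 -0.1]
43 [2.3 1.7 0.4]
scene red 26 r 0.047 theta deg -124.0
t 6.8083
```

One click has gone cleanly, from −160° to about −120°. On to two more, with a check after each.

Run:
```python
from h import *
click(); red("c2")
click(); red("c3")
env.movel(loc(-.0585,.049,.20)); red("c3b")
```

```text
20 [ 0.1 -1.9  0.8]
30 [-0.5 -0.2  0.9]
38 [-0.3  0.8 -0.2]
43 [ 1.1  1.7 -0.5]
top red 29 r 0.043 theta deg -78.4
scene red 14 r 0.045 theta deg -91.6
t 10.15
20 [ 0.3 -1.9  0.5]
30 [-0.4  0.7  0.1]
38 [-0.3 -0.6  0. ]
43 [ 1.4  1.4 -0.5]
top red 33 r 0.043 theta deg -39.0
t 13.4917
top red 33 r 0.043 theta deg -39.0
scene red 20 r 0.042 theta deg -43.2
t 14.2417
```

Three clicks are done and the wheel is at −40°. One more, then a check.

Run:
```python
from h import *
click(); env.movel(loc(-.0585,.049,.20)); env.dwell(.3); red("c4")
```

```text
20 [ 0.1 -1.7  0.9]
30 [ 0.6  0.3 -0. ]
38 [-0.6 -0.9  0.5]
43 [1.5 0.8 0.4]
top red 32 r 0.044 theta deg 0.9
scene red 15 r 0.044 theta deg -0.4
t 18.9333
```

View pics/c4.png

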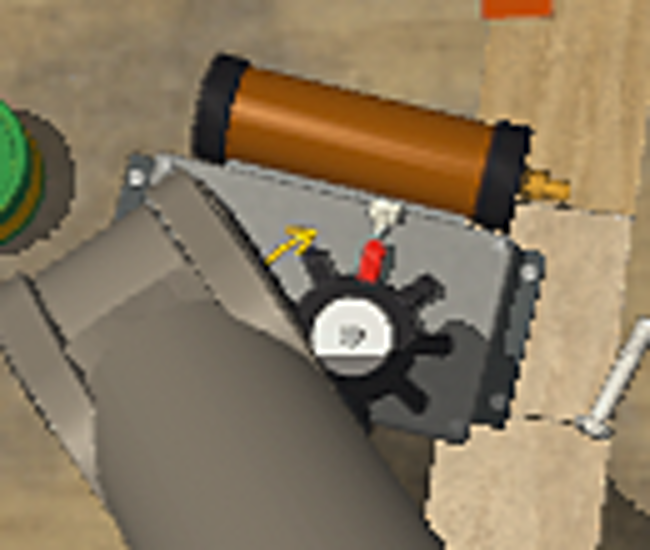

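The red lobe stands at the pointer: red at crop (372,262), pointer at (383,215), θ≈0°. Now I'll close the fingers and press the button.

Run:
```python
from h import *
env.grip(0,20)
env.movel(loc(0,.103,.20),.15); env.movel(loc(0,.103,.145),.1)
print(env.get_state()["opening"])
r=env.movel(loc(0,.103,.1226),.02,stop_force=14); env.dwell(.15)
s=env.get_state(); print(r,"tip z",s["tcp_pos"][2]-.0726,s["force"])
env.movel(loc(0,.103,.145),.06); env.movel(loc(0,.103,.25),.15)
env.movel(loc(-.0585,.049,.25),.15)
print(env.get_state()["force"]); red("end")
```

```text
0.00014468748652742488
True tip z 0.05607713184169791 [-2.04325131  0.07543614  9.1376988 ]
[ 0.37283516 -0.30193647 -0.19440812]
top red 33 r 0.044 theta deg 0.7
scene red 15 r 0.043 theta deg 0.2
t 24.1167
```

The press stopped at 14 N with the tip at 56 mm. I'll press once more and log force against height, to tell the button's end stop from its housing rim.

Run:
```python
from h import *
env.movel(loc(0,.103,.25),.2); env.movel(loc(0,.103,.138),.15)
f0=env.get_state()["force"][2]
for z in np.arange(.137,.1245,-.001):
    r=env.movel(loc(0,.103,z),.02,stop_force=14); s=env.get_state(); print(round((s["tcp_pos"][2]-.0726)*1000,1),round(s["force"][2]-f0,1),r)
    if s["force"][2]-f0>16: break
env.movel(loc(0,.103,.145),.06); env.movel(loc(0,.103,.25),.2)
env.movel(loc(-.0585,.049,.25),.15); env.dwell(.3)
red("end2")
```

```text
65.1 0.0 False
63.5 -0.7 False
62.3 -1.0 False
61.5 0.4 False
60.5 1.3 False
59.4 2.8 False
58.4 2.4 False
57.4 4.1 False
56.4 4.7 False
56.0 9.8 False
55.9 19.2 False
top red 33 r 0.044 theta deg 0.7
scene red 15 r 0.043 theta deg 0.2
t 30.525
```

The force climbs steadily to about 5 N over roughly 6 mm, then hits a hard stop, so the button went fully down. The wheel is still at 0° and the robot is clear.

```bash
python3 -c "
from cell import job
print(job.job_done())"
```

```text
the job is handed in; nothing more can be done
None
```

I flicked the wheel four clicks so the red lobe stands at the pointer (measured within 1°), pressed the start button fully down twice (the second press to confirm its travel) and released it, then handed the job in with the arm clear; no verdict was returned.

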